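# Throw out the worn toothbrush and the empty roll core

## Robot

A 6-joint arm with a two-finger parallel gripper is mounted at the origin on the work surface. World frame = base frame: x ahead of the robot, y to its left, z up, the work surface at z = 0. Lengths are in m, angles in rad, forces in N, time in s.
With the tool pointing down it reaches from about 0.25 to 0.8 m from the base axis. Payload 3.9 kg.
Tool frame: the origin (TCP) lies where the fingers leave the gripper's body, on its centre line; the fingertips stand 73 mm ahead of it and the grasp point (between the pads) lies 54 mm ahead of it; z points along the fingers, y is the line along which they close (so a half turn about z gives the same grasp; the last joint's range is limited). The gripper opens to 85 mm and grips with 20 to 120 N. Pads are 22 mm wide; open, the fingers measure 114 mm over their backs; the gripper's body (76 mm by 85 mm) begins 54 mm behind the grasp point. The pads swing forward as they close: fully open they stand 13 mm farther back than shut.
Start: joints at [1.235, 0.26, -0.138, 1.173, 0, 1.571], TCP at [0.173, 0.496, 0.304] pointing down, gripper open.
Joint ranges: [-2.78, 2.78], [-0.83, 1.72], [-1.28, 1.37], [-1.9, 2.12], [-1.57, 1.48], [-3.14, 3.14]. Speed limits (rad/s): [2.57, 2.57, 3.14, 3.14, 3.14, 3.14].

## Interface

Orientations are given as a unit quaternion [w, x, y, z].
In Python, from station import bot gives the robot as it stands.
- The arm moves only by the tool move_arm, never from a script. Its argument "targets" is text: rows parted by semicolons, each of 6 numbers parted by spaces: the shift along the tool's x, y, z in m, then the turn, a rotation vector about the tool's x, y, z in degrees. A call has 1 to 20 rows; each row is the pose to reach, as a shift and turn from the pose commanded when the call began, along the tool's axes at that moment; what a row does not reach only later rows make up. A row lasts 1/12 s, in which the tool goes at most 41.7 mm and 7.16 degrees, less where a joint would pass 70% of its speed; a pose out of reach is approached as far as the arm can. A call with a gripper value outside its range is refused whole. "grip" is the opening, from -1 (shut) to 1 (fully open), set as the call begins (left out, the last holds). The fingers move at their own pace and stop on an object; "grip_force" is the grip in N (left out, the last holds). Time passes only in rows, so rows that repeat a pose let the fingers close. It gives the time, the measured TCP pose, the force, the opening and the grip force at its end, in the units of the state.
- bot.sense(): the state, without advancing time (a new reading comes with each control period).
- bot.camera(name): name is "side" or "top"; returns the picture (480x640x3 uint8, blue, green, red); there is no depth.
- bot.get_calibration(name): a dict with "K" (3x3 intrinsics, pixels), "world_to_cam" (4x4, takes a point from world to camera coordinates). Camera axes: x right, y down, z forward; pixel columns grow to the right and rows downward; lengths in m; the calibration is good to about 2 mm. A picture is of the moment at which its call begins. get_calibration takes no time and is no camera call.
- bot.finish_job(): hands the job in; it is judged then, once.
Trained networks look in the newest picture that a camera, given by its name, has taken for a name from the list of things; names that differ only in an ending like _2 or _b are one class to them, and where a whole thing is asked for, a point or a joint stands for the part that bears it (a point fixed in the world has none). Each returns a list of dicts, best first, with "p" (0 to 1); they miss things now and then, are a little off and sometimes report something else, mostly with a low value. They report only what shows in the picture. A call takes as long as a camera call. They do not tell look-alikes from the thing itself.
- bot.search_frame(camera, label): "centre" ([x, y, z] in m, in world coordinates, good to about 4 mm: the middle of the surface that is visible of it).
The state is a dict: "t": time; "joint_positions": joint angles; "joint_vel": joint speeds; "joint_efforts": joint torques, N m; "ee_pos": TCP position; "tcp_rot": TCP orientation; "contact_force": force on the tool from outside, world axes, zero at the start; "wrist_torque": the same for the moment, N m; "finger_gap": opening from 0.0 (shut) to 1.0 (fully open); "grip_force": force on a finger pad.
Only numpy, scipy, OpenCV 4.12 (cv2) and the standard library are available. Lean on these libraries where they do the work, as an engineer would, in place of code of your own. Each camera call takes 0.05 s, during which the arm holds its last target. There are 200 camera calls.

## Task

Lift the lid of the white waste box (it has a tab at the front) until it stands wide open. Pull the worn toothbrush, the one with the splayed bristles, up out of its stand and put it in the box, then put the empty cardboard roll core in after it, and shut the lid fully. Leave the good toothbrush standing in its stand and do not disturb anything else on the counter.

Things in the scene. Friction and masses are not known exactly. Their poses are not given: they have to be found in the camera images.
- waste_box: White lidded waste box fixed to the counter. Outside 170 (x) x 220 (y) x 130 high (z), walls and floor 5 thick, open under its lid. Origin: centre of its underside; its front, with the lid's tab, faces its -x.
- lid (a joint): Hinge angle of the waste box's lid: 0 fully shut, grows to 1.8 rad (just past upright) as it opens. The hinge line lies along the box's y, at box x = +85, z = 130 (the far upper rim). The lid is 8 thick; a stiff hinge keeps it where it is left (about 2 N at the tab moves it).
- lid_tab (a point): Grip point in the middle of the metal tab that sticks out of the lid's front edge: 45 long (along the lid), 34 wide (along the box's y), 10 thick. The point lies 200 from the hinge line, 30 out from the box's front wall, and 5 above the lid's underside (z = 135 when shut). Axes turn with the lid.
- worn_brush: The worn toothbrush: white, 160 long, its bristles splayed out in a fan. Stands upright in one of the two ceramic stands. Origin: foot of the handle; z along the handle to the head; bristles on +x, 130 to 160 from the foot, reaching 18 out. Handle 9 (x) x 14 (y) up to 122 from the foot, neck 7 x 8 above it, head 13 wide. 20 g.
- worn_brush_mid (a point): Middle of the worn toothbrush's length, 80 from its foot.
- good_brush: The good toothbrush: white, 190 long, with neat straight bristles, in the other stand; it stays there. Origin: foot of the handle, z along it.
- stand_a: Round white ceramic brush stand, fixed: 56 dia (68 at the foot) x 75 high, with a 20 bore from the top down to 15 above the counter. Origin: centre of its underside. It holds the worn brush; which of the two places on the counter it stands in changes.
- stand_b: The other stand, the same in shape and size; holds the good brush.
- roll_core: Empty cardboard toilet-roll core, an open tube 42 dia x 100 long, wall 3, standing on end on the counter. Origin: centre of its lower end, z along the tube. 12 g.
- spare_roll: Bystander: full toilet roll, 104 dia x 98 high, standing (mm). Origin: centre of its underside.
- cream_jar: Bystander: squat jar, 60 dia x 45 high (mm). Origin: centre of its underside.
- tumbler: Bystander: drinking glass, 68 dia x 95 high (mm). Origin: centre of its underside.
- mouthwash: Bystander: clear bottle with dark cap, 64 dia x 160 high (mm). Origin: centre of its underside.
- dispenser: Bystander: soap pump bottle, 68 dia, 173 high over the pump (mm). Origin: centre of its underside.
- soap_dish: Bystander: dish 80 x 120 with a bar of soap, 30 high (mm). Origin: centre of its underside.
- nail_brush: Bystander: wooden nail brush, 40 x 90 x 28 high (mm). Origin: centre of its underside.
Mind the look-alikes: they are no part of the job. What is shaped like the worn_brush but red is not meant. Of the things that look like the roll_core, the smaller one is meant.

How it is judged:
By the outcome, as a careful person would: the job done as asked, in the order asked, and still so for the second after the job is handed in, with the robot touching nothing.
It also fails if it takes over 72 s, if anything falls off the work surface, if the arm or the gripper's body presses on something with over 40 N, if the wrist force passes 120 N, or if a joint passes its speed limit or range.

## Working session

There is one attempt and no reset: what is moved stays moved. The work goes in short steps, Python scripts to look and compute and a tool call to move; the robot and the scene stay as the last step left them, time stands still between calls to the robot, and variables do not carry over. Pictures are saved under pics/ and viewed, at most 10 in all, crops included, and the job is handed in when it is done.

Besides the shell and the picture viewer there is one more tool, called after "Emit:" by a JSON object that holds its "method" and its "body", one argument or row to a line. move_arm: Moves the arm, as the interface text tells. Its arguments: {"type":"object","properties":{"targets":{"type":"string"},"grip":{"type":"number"},"grip_force":{"type":"number"}},"required":["targets"]}

```bash
mkdir -p pics; ls; cat > h.py <<'E'
import numpy as np, cv2
from station import bot
from scipy.spatial.transform import Rotation as R
def cal(n):
    c=bot.get_calibration(n); return np.array(c["K"]),np.array(c["world_to_cam"])
def proj(n,p):
    K,T=cal(n); q=T[:3,:3]@np.array(p)+T[:3,3]; q=K@q; return q[:2]/q[2]
def ray(n,uv):
    K,T=cal(n); d=T[:3,:3].T@np.linalg.solve(K,[uv[0],uv[1],1]); o=-T[:3,:3].T@T[:3,3]; return o,d/np.linalg.norm(d)
def atz(n,uv,z):
    o,d=ray(n,uv); return o+d*(z-o[2])/d[2]
def tri(a,ua,b,ub):
    o1,d1=ray(a,ua);o2,d2=ray(b,ub)
    s=np.linalg.lstsq(np.c_[d1,-d2],o2-o1,rcond=None)[0]
    p,q=o1+s[0]*d1,o2+s[1]*d2; return (p+q)/2,np.linalg.norm(p-q)
E
python3 - <<'E'
from h import *
np.set_printoptions(precision=4,suppress=True)
for n in("side","top"):
    im=bot.camera(n); cv2.imwrite(f"pics/{n}0.png",im)
    K,T=cal(n); print(n,K[0,0],(-T[:3,:3].T@T[:3,3]),T[2,:3])
    for l in("waste_box","lid_tab","worn_brush","good_brush","stand_a","roll_core","spare_roll"):
        print(l,[(np.round(d["centre"],3).tolist(),round(d["p"],2)) for d in bot.search_frame(n,l)])
s=bot.sense();print(s)
E
```

```text
pics
side 496.0031932820479 [0.3671 0.8397 0.6077] [ 0.2075 -0.7976 -0.5664]
waste_box [([0.52, -0.112, 0.12], 0.77)]
lid_tab [([0.528, -0.19, 0.158], 0.82)]
worn_brush [([0.581, -0.006, 0.114], 0.81), ([0.575, 0.086, 0.14], 0.66)]
good_brush [([0.578, 0.267, 0.152], 0.8)]
stand_a [([0.565, 0.108, 0.049], 0.92), ([0.571, 0.28, 0.054], 0.82)]
roll_core [([0.443, 0.138, 0.114], 0.84), ([0.444, 0.241, 0.069], 0.74)]
spare_roll [([0.816, 0.011, 0.083], 0.98)]
top 502.46546372101204 [0.496  0.082  1.0715] [ 0.0638  0.0122 -0.9979]
waste_box [([0.532, -0.206, 0.153], 0.76)]
lid_tab [([0.528, -0.215, 0.156], 0.74), ([0.568, 0.248, 0.074], 0.51)]
worn_brush [([0.58, -0.008, 0.148], 0.6)]
good_brush [([0.577, 0.254, 0.193], 0.75)]
stand_a [([0.568, 0.083, 0.073], 0.82), ([0.567, 0.248, 0.077], 0.82), ([0.523, 0.423, 0.109], 0.16)]
roll_core [([0.441, 0.124, 0.14], 0.97), ([0.444, 0.229, 0.073], 0.77)]
spare_roll [([0.815, -0.025, 0.098], 0.61), ([0.462, -0.012, 0.046], 0.17)]
{'t': 0.8, 'joint_positions': array([ 1.235 ,  0.26  , -0.1381,  1.1727, -0.    ,  1.5708]), 'joint_vel': array([ 0.0004, -0.0024, -0.0004,  0.0002, -0.0011, -0.0009]), 'joint_efforts': array([ -0.001 , -40.5557,  25.4222,   0.0009,  -0.0001,   0.    ]), 'ee_pos': array([0.173 , 0.4957, 0.3039]), 'tcp_rot': array([0.    , 0.1671, 0.9859, 0.    ]), 'contact_force': array([ 0.0894,  0.0134, -0.8342]), 'wrist_torque': array([-0.0527,  0.0012,  0.0341]), 'grip_force': 0.0, 'finger_gap': 0.9979393176121263}
```

View pics/side0.png

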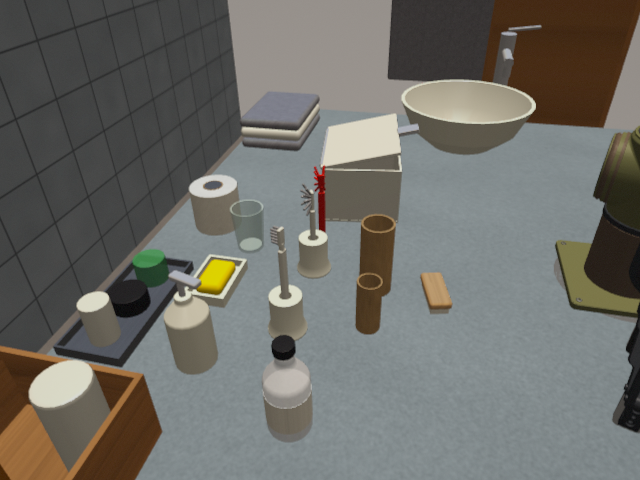

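View pics/top0.png

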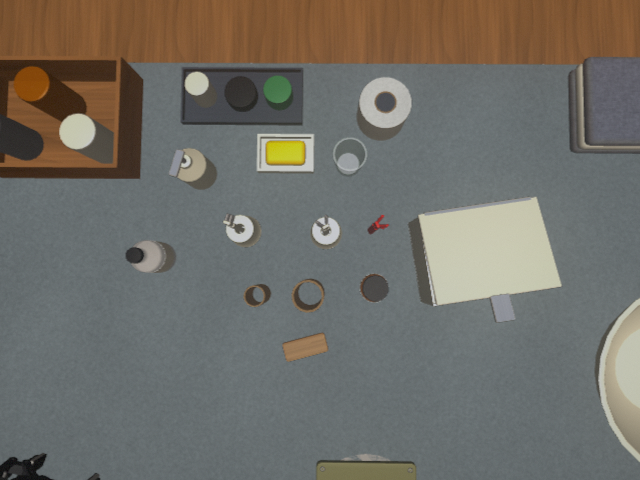

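The pictures show the box on the right: tab at top (503,308) and side (408,130), with the lid ajar. The worn brush is in the stand at top (326,231) and side (313,215). The good brush is at top (236,228). The small core is at top (256,295) and side (369,303). I'll zoom in to get accurate numbers.

```bash
python3 - <<'E'
from h import *
s=cv2.imread("pics/side0.png");t=cv2.imread("pics/top0.png")
a=cv2.resize(s[100:240,290:430],(560,560)[::1],interpolation=cv2.INTER_CUBIC)
b=cv2.resize(t[185:335,400:575],(800,686),interpolation=cv2.INTER_CUBIC)
def grid(im,x0,y0,k,st=20):
    h,w=im.shape[:2]
    for x in range(-(-x0//st)*st,x0+int(w/k)+1,st):
        cv2.line(im,(int((x-x0)*k),0),(int((x-x0)*k),8),(0,0,255),1);cv2.putText(im,str(x),(int((x-x0)*k),20),0,.4,(0,0,255),1)
    for y in range(-(-y0//st)*st,y0+int(h/k)+1,st):
        cv2.line(im,(0,int((y-y0)*k)),(8,int((y-y0)*k)),(0,0,255),1);cv2.putText(im,str(y),(10,int((y-y0)*k)+4),0,.4,(0,0,255),1)
    return im
A=grid(cv2.resize(s[105:235,305:435],None,fx=3,fy=3,interpolation=2),305,105,3)
B=grid(cv2.resize(t[190:320,410:565],None,fx=2.6,fy=3*130*1.0/390*2.6/2.6*3,interpolation=2)if 0 else cv2.resize(t[190:320,410:546+20],None,fx=2.6,fy=2.6,interpolation=2),410,190,2.6)
B=cv2.copyMakeBorder(B,0,390-B.shape[0],0,0,0)
cv2.imwrite("pics/c1.png",np.hstack([A,B]));print(A.shape,B.shape)
C=grid(cv2.resize(s[180:280,285:345],None,fx=5,fy=5,interpolation=2),285,180,5,10)
D=grid(cv2.resize(t[205:255,300:350],None,fx=8,fy=8,interpolation=2),300,205,8,10)
D=cv2.copyMakeBorder(D,0,100,0,0,0)
cv2.imwrite("pics/c2.png",np.hstack([C,D]));print(C.shape,D.shape)
E
```

```text
(390, 390, 3) (390, 406, 3)
(500, 300, 3) (500, 400, 3)
```

View pics/c1.png

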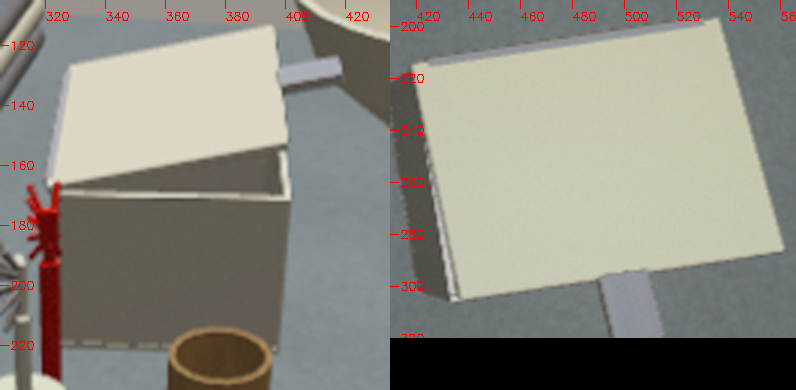

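View pics/c2.png

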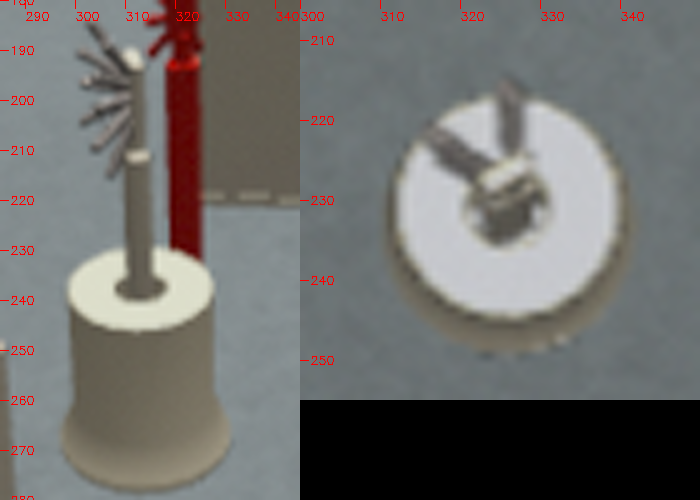

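```bash
cat > fit.py <<'E'
from h import *
from scipy.optimize import least_squares
np.set_printoptions(precision=4,suppress=True)
def bx(p,q):
    x,y,a=p[:3];c,s=np.cos(a),np.sin(a);return np.array([x+c*q[0]-s*q[1],y+s*q[0]+c*q[1],q[2]])
def lid(p,r,y,h):
    t=p[3];return bx(p,[.085-r*np.cos(t)+h*np.sin(t),y,.13+r*np.sin(t)+h*np.cos(t)])
def model(p):
    L=p[4];w=.11
    return [("side",bx(p,[-.085,.11,0]),(397,221)),("side",bx(p,[-.085,.11,.13]),(401.7,170.7)),
    ("side",lid(p,0,w,.008),(321,166.7)),("side",lid(p,0,-w,.008),(328,127)),("side",lid(p,L,-w,.008),(396.7,114)),("side",lid(p,L,w,.008),(401,153.3)),
    ("side",lid(p,.2225,-.017,.010),(417.7,124)),("side",lid(p,.2225,.017,.010),(418.7,128)),
    ("top",lid(p,0,w,.008),(418.8,215)),("top",lid(p,0,-w,.008),(536.5,197)),("top",lid(p,L,-w,.008),(561.2,286.2)),("top",lid(p,L,w,.008),(435,305.4)),
    ("top",lid(p,.2225,.017,.010),(497,322)),("top",lid(p,.2225,-.017,.010),(515,319))]
if __name__=="__main__":
    f=lambda p:np.concatenate([proj(n,P)-u for n,P,u in model(p)])
    r=least_squares(f,[.53,-.2,0,.25,.175],loss="soft_l1");print(r.x,r.fun.reshape(-1,2))
    print("tab",lid(r.x,.2,0,.005),"tab end under",lid(r.x,.2225,0,0))
    print("head",tri("side",(311.4,191),"top",(325.6,226.5)))
    print("standtop",tri("side",(313.2,238),"top",(325.9,230.7)))
    print("handle@bore", atz("side",(313.2,236),.075),"step137",atz("side",(312.6,211.4),.135))
    print("core rim",tri("side",(369.5,282.5),"top",(256,295)))
    print("big rim",tri("side",(377.5,228),"top",(308.5,295)))
    print("jar",tri("side",(377,228),"top",(374,288)),atz("top",(374,288),.045))
    print("red",tri("side",(322,172),"top",(380,222)))
    print("nail",atz("top",(305,347),.028))
E
python3 fit.py
```

```text
[ 0.5347 -0.2089  0.1599  0.1994  0.1729] [[-0.0457  1.4088]
 [-0.4902 -0.2479]
 [-1.0448 -1.1083]
 [-0.9911 -0.8372]
 [-0.0522 -0.448 ]
 [ 0.6787 -1.2898]
 [ 2.8998 -0.4084]
 [ 3.2449  1.4326]
 [-0.1258 -2.0262]
 [-1.0315 -1.8355]
 [-0.7669 -0.1121]
 [ 2.7082 -0.6431]
 [-0.5     2.7341]
 [ 0.7895  2.8019]]
tab [ 0.4261 -0.2264  0.1745] tab end under [ 0.4033 -0.2301  0.1741]
head (array([0.5741, 0.0868, 0.1739]), np.float64(0.002482103143255918))
standtop (array([0.5741, 0.0866, 0.0716]), np.float64(0.0016791237386275793))
handle@bore [0.5753 0.085  0.075 ] step137 [0.5727 0.0928 0.135 ]
core rim (array([0.4457, 0.2209, 0.0932]), np.float64(0.0005957372700196472))
big rim (array([0.4491, 0.1176, 0.1317]), np.float64(0.00151491452491003))
jar (array([ 0.4625, -0.0116,  0.0467]), np.float64(0.006270270615406111)) [ 0.4594 -0.0122  0.045 ]
red (array([ 0.5815, -0.0124,  0.1619]), np.float64(0.002969246378731795))
nail [0.3368 0.1275 0.028 ]
```

```bash
cat >> h.py <<'E'
def Rt(head,b,roll=0):
    "tool orientation: heading (rad), tilt b forward of down; tool y horizontal left of heading"
    h=np.array([np.cos(head),np.sin(head),0]);z=np.sin(b)*h+[0,0,-np.cos(b)];y=np.array([-h[1],h[0],0])
    return np.c_[np.cross(y,z),y,z]
def cur():
    s=bot.sense();q=s["tcp_rot"];return np.array(s["ee_pos"]),R.from_quat([q[1],q[2],q[3],q[0]]).as_matrix(),s
def mv(tag,P,M,p0=None,R0=None):
    if p0 is None: p0,R0,_=cur()
    d=R0.T@(np.array(P)-p0); rv=np.degrees(R.from_matrix(R0.T@M).as_rotvec())
    n=max(np.linalg.norm(d)/.0417,np.linalg.norm(rv)/7.16)
    print(tag,np.round(d,4),np.round(rv,1),"rows",round(n,1))
BOX=[.5347,-.2089,.1599]
def b2w(q):
    x,y,a=BOX;c,s=np.cos(a),np.sin(a);return np.array([x+c*q[0]-s*q[1],y+s*q[0]+c*q[1],q[2]])
E
cat > open.py <<'E'
from h import *
np.set_printoptions(precision=4,suppress=True)
M=Rt(.16,np.pi/4)
tcp=lambda cx,cz:b2w([cx,0,cz])-.073*M[:,2]+.011*M[:,0]
pre=tcp(-.117,.143)-.09*M[:,2]
p0,R0,_=cur()
mv("via",[.33,.1,.33],R0); mv("pre",pre,M)
mv("in",tcp(-.117,.143),M,pre,M)
g=tcp(-.117,.143)
for t in [.2,.3,.5,.7,.9,1.1,1.3,1.45,1.55,1.64]:
    mv("th%.2f"%t,tcp(.085-.2225*np.cos(t)+.012,.13+.2225*np.sin(t)-.012),M,g,M)
E
python3 open.py
```

```text
via [-0.2786 -0.3218 -0.0261] [0. 0. 0.] rows 10.2
pre [-0.3625 -0.6602  0.0534] [-11.1 -44.1 -26.9] rows 18.1
in [-0.   -0.    0.09] [0. 0. 0.] rows 2.2
th0.20 [-0.0107  0.     -0.0165] [0. 0. 0.] rows 0.5
th0.30 [-0.0298 -0.     -0.0278] [0. 0. 0.] rows 1.0
th0.50 [-0.071  -0.     -0.0445] [0. 0. 0.] rows 2.0
th0.70 [-0.1147 -0.     -0.0527] [0. 0. 0.] rows 3.0
th0.90 [-0.1591 -0.     -0.052 ] [0. 0. 0.] rows 4.0
th1.10 [-0.2025 -0.     -0.0426] [0. 0. 0.] rows 5.0
th1.30 [-0.2432 -0.     -0.0247] [0. 0. 0.] rows 5.9
th1.45 [-0.2709 -0.     -0.0061] [0. 0. 0.] rows 6.5
th1.55 [-0.2877 -0.      0.0084] [0. 0. 0.] rows 6.9
th1.64 [-0.3015 -0.      0.0229] [0. 0. 0.] rows 7.3
```

Emit:
{"method": "move_arm", "body": {
  "targets": "-0.28 -0.32 -0.026 0 0 0;-0.28 -0.32 -0.026 0 0 0;-0.28 -0.32 -0.026 0 0 0;-0.28 -0.32 -0.026 0 0 0;-0.28 -0.32 -0.026 0 0 0;-0.28 -0.32 -0.026 0 0 0;-0.28 -0.32 -0.026 0 0 0;-0.28 -0.32 -0.026 0 0 0;-0.28 -0.32 -0.026 0 0 0;-0.3625 -0.66 0.0534 -11.1 -44.1 -26.9;-0.3625 -0.66 0.0534 -11.1 -44.1 -26.9;-0.3625 -0.66 0.0534 -11.1 -44.1 -26.9;-0.3625 -0.66 0.0534 -11.1 -44.1 -26.9;-0.3625 -0.66 0.0534 -11.1 -44.1 -26.9;-0.3625 -0.66 0.0534 -11.1 -44.1 -26.9;-0.3625 -0.66 0.0534 -11.1 -44.1 -26.9;-0.3625 -0.66 0.0534 -11.1 -44.1 -26.9;-0.3625 -0.66 0.0534 -11.1 -44.1 -26.9;-0.3625 -0.66 0.0534 -11.1 -44.1 -26.9;-0.3625 -0.66 0.0534 -11.1 -44.1 -26.9",
  "grip": -1,
  "grip_force": 30
}}

```text
t: 2.47
ee_pos: [0.3002, -0.1911, 0.2591]
tcp_rot: [0.384, -0.074, 0.92, 0.029]
contact_force: [1.1, 0.6, -0.2]
finger_gap: -0.001
grip_force: 0.0
```

```bash
python3 - <<'E'
from h import *
np.set_printoptions(precision=4,suppress=True)
M=Rt(.16,np.pi/4)
tcp=lambda cx,cz:b2w([cx,0,cz])-.073*M[:,2]+.011*M[:,0]
mv("pre",tcp(-.117,.143)-.09*M[:,2],M);mv("in",tcp(-.117,.143),M);s=bot.sense();print(s["ee_pos"],s["joint_positions"],s["finger_gap"],s["contact_force"])
E
```

```text
pre [ 0.0142 -0.0549 -0.0018] [-0.2  0.3  0.1] rows 1.4
in [ 0.0147 -0.0547  0.0882] [-0.2  0.3  0.1] rows 2.5
[ 0.3002 -0.1911  0.2591] [-1.0469 -0.1877 -0.9678  0.4423  0.725  -1.0743] -0.0006159452371193978 [ 1.1089  0.6273 -0.2242]
```

Emit:
{"method": "move_arm", "body": {
  "targets": "0.014 -0.055 -0.002 0 0 0;0.014 -0.055 -0.002 0 0 0;0.014 -0.055 0.04 0 0 0;0.014 -0.055 0.088 0 0 0;0.014 -0.055 0.088 0 0 0;0.014 -0.055 0.088 0 0 0"
}}

```text
t: 2.97
ee_pos: [0.3625, -0.236, 0.1851]
tcp_rot: [0.381, -0.074, 0.921, 0.032]
contact_force: [-0.2, 1.2, 0.6]
finger_gap: 0.0
grip_force: 0.0
```

```bash
python3 - <<'E'
from h import *
np.set_printoptions(precision=4,suppress=True)
s=bot.camera("side")[60:260,300:560];t=bot.camera("top")[180:380,400:600]
cv2.imwrite("pics/h1.png",np.hstack([cv2.resize(s,None,fx=1.7,fy=1.7),cv2.resize(t,None,fx=1.7,fy=1.7)]))
M=Rt(.16,np.pi/4)
tcp=lambda cx,cz:b2w([cx,0,cz])-.073*M[:,2]+.011*M[:,0]
mv("in",tcp(-.117,.143),M);print(bot.sense()["contact_force"])
E
```

```text
in [ 0.0013  0.     -0.001 ] [ 0. -0. -0.] rows 0.0
[-0.2132 -0.1339 -0.671 ]
```

View pics/h1.png

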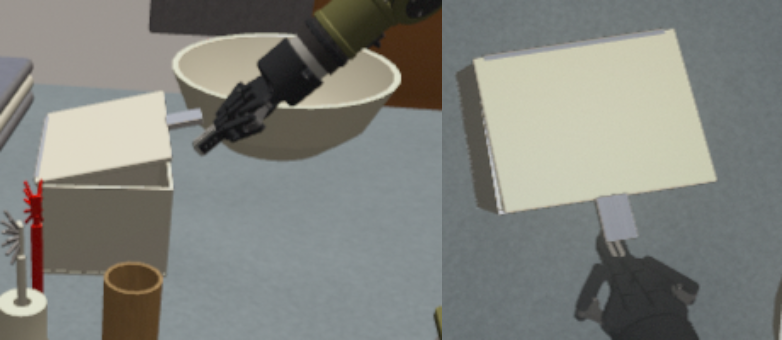

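The fingers are centred just in front of the tab and under it (top crop (615,245)). I'll swing the lid open.

Emit:
{"method": "move_arm", "body": {
  "targets": "0 0 0.006 0 0 0;-0.01 0 -0.01 0 0 0;-0.03 0 -0.022 0 0 0;-0.05 0 -0.03 0 0 0;-0.071 0 -0.038 0 0 0;-0.093 0 -0.043 0 0 0;-0.115 0 -0.047 0 0 0;-0.137 0 -0.047 0 0 0;-0.159 0 -0.046 0 0 0;-0.18 0 -0.042 0 0 0;-0.2 0 -0.037 0 0 0;-0.222 0 -0.029 0 0 0;-0.243 0 -0.019 0 0 0;-0.258 0 -0.009 0 0 0;-0.271 0 0 0 0 0;-0.28 0 0.007 0 0 0;-0.288 0 0.014 0 0 0;-0.288 0 0.014 0 0 0"
}}

```text
t: 4.57
ee_pos: [0.5742, -0.2032, 0.3818]
tcp_rot: [0.382, -0.074, 0.921, 0.03]
contact_force: [-0.3, -1.0, -1.3]
finger_gap: 0.001
grip_force: 0.0
```

```bash
python3 - <<'E'
from h import *
np.set_printoptions(precision=4,suppress=True)
s=bot.camera("side")[20:260,280:520];t=bot.camera("top")[120:360,380:620]
cv2.imwrite("pics/h2.png",np.hstack([cv2.resize(s,None,fx=1.6,fy=1.6),cv2.resize(t,None,fx=1.6,fy=1.6)]))
p,M,s=cur();c=p+.073*M[:,2]-.011*M[:,0];print(p,c,c-b2w([.085,0,.13]),s["contact_force"],s["joint_positions"])
E
```

```text
[ 0.573  -0.2032  0.3812] [ 0.6316 -0.1938  0.3374] [0.013  0.0016 0.2074] [-0.4064 -1.0471 -0.186 ] [-0.5238  0.0361 -0.4677  0.4068  0.4628 -0.5226]
```

View pics/h2.png

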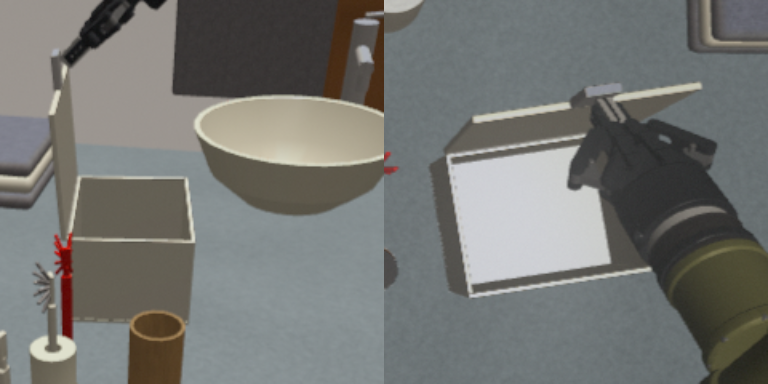

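Emit:
{"method": "move_arm", "body": {
  "targets": "-0.008 0 0.008 0 0 0;-0.015 0 0.015 0 0 0;-0.015 0 0.015 0 0 0;0 0 -0.03 0 0 0;0 0 -0.07 0 0 0;0 0 -0.1 0 0 0;0 0 -0.1 0 0 0"
}}

```text
t: 5.25
ee_pos: [0.5023, -0.2157, 0.4589]
tcp_rot: [0.386, -0.074, 0.919, 0.027]
contact_force: [-0.1, -1.0, 1.3]
finger_gap: 0.0
grip_force: 0.0
```

```bash
python3 - <<'E'
from h import *
np.set_printoptions(precision=4,suppress=True)
for n in("side","top"):
    bot.camera(n); print([(np.round(d["centre"],3).tolist(),round(d["p"],2)) for d in bot.search_frame(n,"lid_tab")[:2]])
M=Rt(.4,np.radians(50)); g=np.array([.574,.087,.108])
mv("pre",g-.174*M[:,2],M); mv("grip",g-.054*M[:,2],M,g-.174*M[:,2],M)
E
```

```text
[([0.626, -0.164, 0.232], 0.57)]
[([0.634, -0.188, 0.244], 0.96)]
pre [0.1718 0.2546 0.1551] [-10.2  -5.   -9.3] rows 8.3
grip [0.   0.   0.12] [0. 0. 0.] rows 2.9
```

Emit:
{"method": "move_arm", "body": {
  "targets": "0 0.255 0 -10.2 -5 -9.3;0 0.255 0 -10.2 -5 -9.3;0 0.255 0 -10.2 -5 -9.3;0 0.255 0 -10.2 -5 -9.3;0 0.255 0 -10.2 -5 -9.3;0 0.255 0 -10.2 -5 -9.3;0.172 0.255 0.155 -10.2 -5 -9.3;0.172 0.255 0.155 -10.2 -5 -9.3;0.172 0.255 0.155 -10.2 -5 -9.3;0.172 0.255 0.155 -10.2 -5 -9.3;0.172 0.255 0.155 -10.2 -5 -9.3;0.172 0.255 0.155 -10.2 -5 -9.3;0.172 0.255 0.155 -10.2 -5 -9.3;0.172 0.255 0.155 -10.2 -5 -9.3",
  "grip": 1
}}

```text
t: 6.62
ee_pos: [0.4496, 0.036, 0.2177]
tcp_rot: [0.412, -0.18, 0.889, 0.085]
contact_force: [-0.3, 0.6, 0.2]
finger_gap: 1.003
grip_force: 0.0
```

```bash
python3 - <<'E'
from h import *
np.set_printoptions(precision=4,suppress=True)
M=Rt(.4,np.radians(50)); g=np.array([.574,.087,.108])
mv("pre",g-.174*M[:,2],M); mv("grip",g-.054*M[:,2],M)
s=bot.camera("side")[60:300,260:500];t=bot.camera("top")[160:400,250:490]
cv2.imwrite("pics/h3.png",np.hstack([cv2.resize(s,None,fx=1.6,fy=1.6),cv2.resize(t,None,fx=1.6,fy=1.6)]))
E
```

```text
pre [-0.0024 -0.0015 -0.0005] [ 0.2 -0.3 -0.1] rows 0.1
grip [-0.003  -0.0019  0.1195] [ 0.2 -0.3 -0.1] rows 2.9
```

View pics/h3.png

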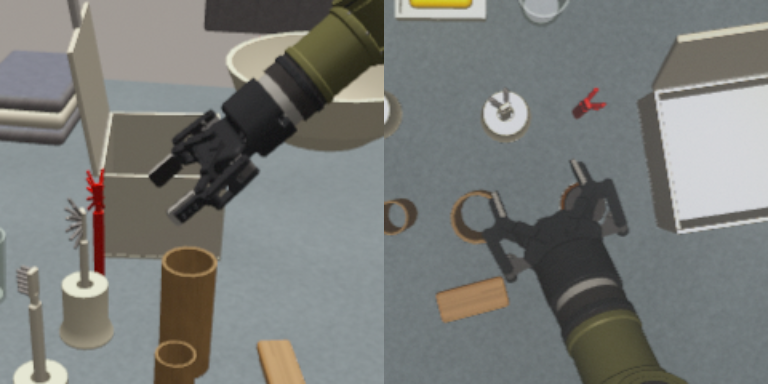

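The fingers point at the worn brush in its stand (top crop (505,115)) and the red brush is well clear. I'll approach and grip it.

Emit:
{"method": "move_arm", "body": {
  "targets": "-0.002 -0.002 0.04 0 0 0;-0.002 -0.002 0.08 0 0 0;-0.002 -0.002 0.1 0 0 0;-0.002 -0.002 0.12 0 0 0;-0.002 -0.002 0.12 0 0 0"
}}

```text
t: 7.13
ee_pos: [0.5425, 0.0706, 0.1461]
tcp_rot: [0.417, -0.181, 0.887, 0.084]
contact_force: [0.7, -1.2, -0.3]
finger_gap: 0.998
grip_force: 0.0
```

Emit:
{"method": "move_arm", "body": {
  "targets": "0 0 0 0 0 0;0 0 0 0 0 0;0 0 0 0 0 0;0 0 0 0 0 0;0 0 0 0 0 0;0 0 0 0 0 0;0 0 0 0 0 0;0 0 0 0 0 0",
  "grip": -1,
  "grip_force": 30
}}

```text
t: 7.8
ee_pos: [0.5381, 0.0696, 0.1458]
tcp_rot: [0.415, -0.18, 0.888, 0.084]
contact_force: [-2.2, -0.4, 4.8]
finger_gap: 0.163
grip_force: 29.2
```

```bash
python3 - <<'E'
from h import *
np.set_printoptions(precision=4,suppress=True)
p,M,s=cur();print(p,p+.054*M[:,2],s["contact_force"],s["wrist_torque"],s["finger_gap"],s["grip_force"])
print("lift",M.T@[0,0,.16],"box", M.T@[-.10,-.05,0.0])
E
```

```text
[0.5381 0.0696 0.1458] [0.5763 0.0857 0.1112] [-2.2466 -0.4462  4.7526] [-0.1466  0.3428  0.0413] 0.16296748230237407 29.201362067833543
lift [-0.1228 -0.0002 -0.1025] box [ 0.0715 -0.0071 -0.0857]
```

Emit:
{"method": "move_arm", "body": {
  "targets": "-0.023 0 -0.019 0 0 0;-0.046 0 -0.038 0 0 0;-0.069 0 -0.058 0 0 0;-0.092 0 -0.077 0 0 0;-0.115 0 -0.096 0 0 0;-0.13 0 -0.109 0 0 0;-0.13 0 -0.109 0 0 0;-0.13 0 -0.109 0 0 0"
}}

```text
t: 8.47
ee_pos: [0.538, 0.0697, 0.3161]
tcp_rot: [0.416, -0.18, 0.887, 0.084]
contact_force: [-0.4, -0.3, -0.3]
finger_gap: 0.163
grip_force: 29.4
```

```bash
python3 - <<'E'
from h import *
np.set_printoptions(precision=4,suppress=True)
s=bot.camera("side")[20:300,240:480];t=bot.camera("top")[120:400,230:470]
cv2.imwrite("pics/h4.png",np.hstack([cv2.resize(s,None,fx=1.6,fy=1.6),cv2.resize(t,None,fx=1.6,fy=1.6)]))
p,M,s=cur();print(p,p+.054*M[:,2],s["contact_force"],s["finger_gap"],s["joint_positions"])
E
```

```text
[0.5364 0.0697 0.3124] [0.5744 0.0858 0.2776] [ 0.2122  0.9728 -0.3816] 0.16332807049913842 [-0.0116 -0.0754 -0.8599 -0.0402  0.3114 -0.2737]
```

View pics/h4.png

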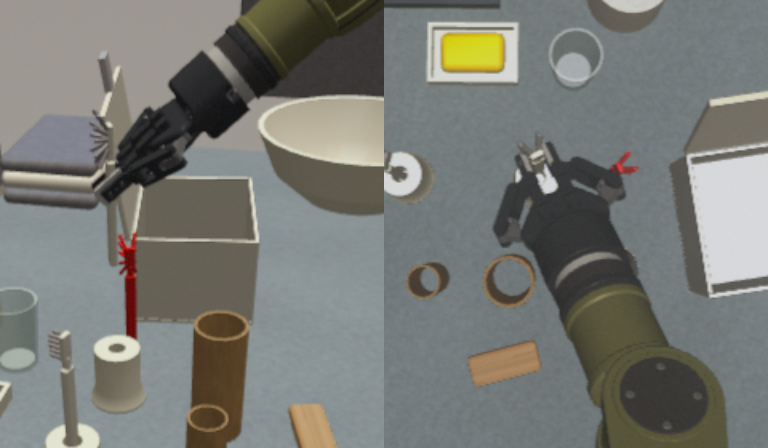

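```bash
cat > pl.py <<'E'
from h import *
np.set_printoptions(precision=4,suppress=True)
p0,R0,_=cur()
for b in (0,-15):
    M=Rt(.16-np.pi/2,np.radians(b))
    G=b2w([-.01,-.01,.32]); mv("above b%d"%b,G-.054*M[:,2],M)
    rv=R.from_matrix(R0.T@M).as_rotvec()
    br=np.array([-.767,0,-.641])
    for f in np.linspace(0,1,6): print(f,R0@R.from_rotvec(f*rv).as_matrix()@br, R0@R.from_rotvec(f*rv).as_matrix()@[0,0,1])
    mv("down",b2w([-.01,-.01,.08])-.054*M[:,2],M,G-.054*M[:,2],M)
E
python3 pl.py
```

```text
above b0 [ 0.0315 -0.2632 -0.1333] [44.8 35.1 96.3] rows 15.6
0.0 [0.0046 0.0009 0.9996] [ 0.7038  0.2983 -0.6448]
0.2 [ 0.1581 -0.1231  0.9793] [ 0.6551  0.1343 -0.7435]
0.4 [ 0.256  -0.2861  0.9229] [ 0.5397  0.0079 -0.8418]
0.6000000000000001 [ 0.2836 -0.4636  0.8389] [ 0.3749 -0.0619 -0.925 ]
0.8 [ 0.2366 -0.629   0.74  ] [ 0.1855 -0.0647 -0.9805]
1.0 [ 0.1222 -0.7572  0.641 ] [ 0.  0. -1.]
down [0.   0.   0.24] [0. 0. 0.] rows 5.8
above b-15 [ 0.0351 -0.2768 -0.1346] [ 32.4  45.4 103. ] rows 16.4
0.0 [0.0046 0.0009 0.9996] [ 0.7038  0.2983 -0.6448]
0.2 [ 0.2037 -0.1566  0.966 ] [ 0.619   0.1737 -0.7659]
0.4 [ 0.3303 -0.3585  0.8726] [ 0.4762  0.1003 -0.8736]
0.6000000000000001 [ 0.3636 -0.5718  0.7349] [ 0.2989  0.0902 -0.95  ]
0.8 [ 0.298  -0.761   0.5755] [ 0.1164  0.1449 -0.9826]
1.0 [ 0.1445 -0.8952  0.4206] [-0.0412  0.2555 -0.9659]
down [-0.0621  0.      0.2318] [0. 0. 0.] rows 5.8
```

Emit:
{"method": "move_arm", "body": {
  "targets": "-0.023 -0.04 -0.019 8 11.4 25.8;0.035 -0.277 -0.135 32.4 45.4 103;0.035 -0.277 -0.135 32.4 45.4 103;0.035 -0.277 -0.135 32.4 45.4 103;0.035 -0.277 -0.135 32.4 45.4 103;0.035 -0.277 -0.135 32.4 45.4 103;0.035 -0.277 -0.135 32.4 45.4 103;0.035 -0.277 -0.135 32.4 45.4 103;0.035 -0.277 -0.135 32.4 45.4 103;0.035 -0.277 -0.135 32.4 45.4 103;0.035 -0.277 -0.135 32.4 45.4 103;0.035 -0.277 -0.135 32.4 45.4 103;0.035 -0.277 -0.135 32.4 45.4 103;0.035 -0.277 -0.135 32.4 45.4 103;0.035 -0.277 -0.135 32.4 45.4 103;0.035 -0.277 -0.135 32.4 45.4 103;0.035 -0.277 -0.135 32.4 45.4 103;0.035 -0.277 -0.135 32.4 45.4 103;0.035 -0.277 -0.135 32.4 45.4 103;0.035 -0.277 -0.135 32.4 45.4 103"
}}

```text
t: 10.23
ee_pos: [0.5293, -0.2343, 0.3731]
tcp_rot: [-0.099, 0.642, 0.755, 0.085]
contact_force: [-0.6, -0.5, 1.1]
finger_gap: 0.161
grip_force: 29.4
```

```bash
python3 - <<'E'
from h import *
np.set_printoptions(precision=4,suppress=True)
M=Rt(.16-np.pi/2,np.radians(-15))
mv("above",b2w([-.01,-.01,.32])-.054*M[:,2],M);mv("down",b2w([-.01,-.01,.08])-.054*M[:,2],M)
p,M,s=cur();print(p,s["finger_gap"],s["joint_positions"],M@[-.767,0,-.641])
E
```

```text
above [-0.     -0.0007  0.001 ] [ 0.1 -0.   0.1] rows 0.0
down [-0.0622 -0.0012  0.2328] [ 0.1 -0.   0.1] rows 5.8
[ 0.5293 -0.2343  0.3731] 0.16067283412475836 [-0.5046  0.4463  0.2955  1.5825  0.2064  0.8876] [ 0.1449 -0.8952  0.4204]
```

Emit:
{"method": "move_arm", "body": {
  "targets": "-0.01 0 0.038 0 0 0;-0.02 0 0.076 0 0 0;-0.03 0 0.114 0 0 0;-0.04 0 0.15 0 0 0;-0.05 0 0.186 0 0 0;-0.057 0 0.212 0 0 0;-0.062 0 0.231 0 0 0;-0.062 0 0.232 0 0 0;-0.062 0 0.232 0 0 0"
}}

```text
t: 10.98
ee_pos: [0.5293, -0.2336, 0.1339]
tcp_rot: [-0.099, 0.642, 0.755, 0.085]
contact_force: [-0.2, 0.1, 0.9]
finger_gap: 0.16
grip_force: 29.5
```

Emit:
{"method": "move_arm", "body": {
  "targets": "0 0 0 0 0 0;0 0 0 0 0 0;0 0 0 0 0 0;0 0 0 0 0 0;0 0 0 0 0 0;0.02 0 -0.076 0 0 0;0.04 0 -0.15 0 0 0;0.062 0 -0.232 0 0 0;0.062 0 -0.232 0 0 0;0.062 0 -0.232 0 0 0",
  "grip": 0
}}

```text
t: 11.82
ee_pos: [0.5292, -0.2342, 0.3452]
tcp_rot: [-0.098, 0.642, 0.755, 0.086]
contact_force: [0.5, -0.4, 0.1]
finger_gap: 0.497
grip_force: 0.0
```

```bash
python3 - <<'E'
from h import *
np.set_printoptions(precision=4,suppress=True)
p,M,s=cur();print(p,s["finger_gap"],s["joint_positions"],s["contact_force"])
# core grasp: tool down, closing along world x-ish: heading -90deg
c=np.array([.4457,.2209,.078]); M=Rt(-np.pi/2,0)
mv("above",c+[0,0,.054+.13],M)
im=bot.camera("top");sd=bot.camera("side")
cv2.imwrite("pics/h5.png",np.hstack([cv2.resize(sd[100:340,290:440],None,fx=1.8,fy=1.8),cv2.resize(im[180:420,380:600],None,fx=1.8,fy=1.8)]))
E
```

```text
[ 0.5292 -0.2342  0.3452] 0.4972510011077742 [-0.5046  0.4459  0.2237  1.5084  0.2066  0.8885] [ 0.5397 -0.4347  0.123 ]
above [ 0.4256 -0.01    0.1995] [ -1.  -14.9   9.2] rows 11.3
```

View pics/h5.png

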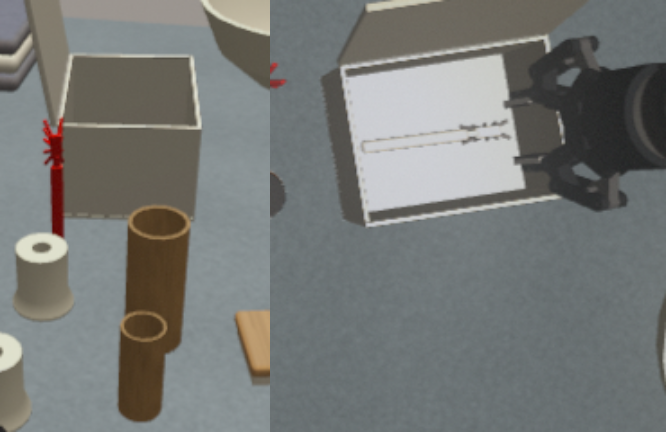

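The worn brush lies flat on the box floor. Next is the small core.

Emit:
{"method": "move_arm", "body": {
  "targets": "0.426 -0.01 0.1 -1 -14.9 9.2;0.426 -0.01 0.1 -1 -14.9 9.2;0.426 -0.01 0.1 -1 -14.9 9.2;0.426 -0.01 0.1 -1 -14.9 9.2;0.426 -0.01 0.2 -1 -14.9 9.2;0.426 -0.01 0.2 -1 -14.9 9.2;0.426 -0.01 0.2 -1 -14.9 9.2;0.426 -0.01 0.2 -1 -14.9 9.2;0.426 -0.01 0.2 -1 -14.9 9.2;0.426 -0.01 0.2 -1 -14.9 9.2;0.426 -0.01 0.2 -1 -14.9 9.2;0.426 -0.01 0.2 -1 -14.9 9.2;0.426 -0.01 0.2 -1 -14.9 9.2;0.426 -0.01 0.2 -1 -14.9 9.2",
  "grip": 1
}}

```text
t: 13.08
ee_pos: [0.4454, 0.2218, 0.259]
tcp_rot: [-0.0, 0.706, 0.708, -0.0]
contact_force: [-0.1, -0.7, -0.4]
finger_gap: 0.998
grip_force: 0.0
```

```bash
python3 - <<'E'
from h import *
np.set_printoptions(precision=4,suppress=True)
c=np.array([.4457,.2209,.078]); M=Rt(-np.pi/2,0)
mv("above",c+[0,0,.054+.13],M);mv("grip",c+[0,0,.054],M);p,M,s=cur();print(p,s["finger_gap"])
E
```

```text
above [-0.0009  0.0003 -0.003 ] [-0.   0.   0.1] rows 0.1
grip [-0.0009  0.0004  0.127 ] [-0.   0.   0.1] rows 3.0
[0.4454 0.2218 0.259 ] 0.9983038556486814
```

Emit:
{"method": "move_arm", "body": {
  "targets": "-0.001 0 0.04 0 0 0;-0.001 0 0.08 0 0 0;-0.001 0 0.11 0 0 0;-0.001 0 0.127 0 0 0;-0.001 0 0.127 0 0 0"
}}

```text
t: 13.5
ee_pos: [0.4439, 0.2175, 0.1292]
tcp_rot: [-0.001, 0.708, 0.706, -0.003]
contact_force: [-0.9, 0.1, 0.5]
finger_gap: 1.002
grip_force: 0.0
```

Emit:
{"method": "move_arm", "body": {
  "targets": "0 0 0 0 0 0;0 0 0 0 0 0;0 0 0 0 0 0;0 0 0 0 0 0;0 0 0 0 0 0;0 0 0 0 0 0",
  "grip": -1,
  "grip_force": 20
}}

```text
t: 14.0
ee_pos: [0.4474, 0.2208, 0.1342]
tcp_rot: [0.001, 0.707, 0.707, 0.002]
contact_force: [-0.6, -0.7, 6.5]
finger_gap: 0.493
grip_force: 20.6
```

Emit:
{"method": "move_arm", "body": {
  "targets": "0 0 -0.03 0 0 0;0 0 -0.06 0 0 0;0 0 -0.1 0 0 0;0 0 -0.14 0 0 0;0 0 -0.18 0 0 0;0 0 -0.2 0 0 0;0 0 -0.2 0 0 0"
}}

```text
t: 14.58
ee_pos: [0.4482, 0.2214, 0.3386]
tcp_rot: [0.002, 0.707, 0.707, 0.006]
contact_force: [0.7, 1.8, 0.0]
finger_gap: 0.493
grip_force: 20.9
```

```bash
python3 - <<'E'
from h import *
np.set_printoptions(precision=4,suppress=True)
p,M,s=cur();print(p,s["finger_gap"],s["grip_force"],s["contact_force"])
M=Rt(.16,0);a=b2w([-.05,0,.146+.15]);mv("above",a,M);mv("down",b2w([-.05,0,.148]),M,a,M)
bot.camera("side");print([(np.round(d["centre"],3).tolist(),round(d["p"],2)) for d in bot.search_frame("side","roll_core")])
E
```

```text
[0.4482 0.2214 0.3386] 0.49265727512919977 20.922911474481225 [0.6605 1.7759 0.03  ]
above [-0.4385  0.0368  0.0405] [  0.7   0.3 -99.2] rows 13.9
down [0.    0.    0.148] [0. 0. 0.] rows 3.5
[([0.443, 0.143, 0.083], 0.95), ([0.448, 0.242, 0.266], 0.86), ([0.731, 0.181, 0.019], 0.27)]
```

Emit:
{"method": "move_arm", "body": {
  "targets": "-0.439 0.037 0 0.7 0.3 -99.2;-0.439 0.037 0 0.7 0.3 -99.2;-0.439 0.037 0 0.7 0.3 -99.2;-0.439 0.037 0 0.7 0.3 -99.2;-0.439 0.037 0 0.7 0.3 -99.2;-0.439 0.037 0 0.7 0.3 -99.2;-0.439 0.037 0 0.7 0.3 -99.2;-0.439 0.037 0 0.7 0.3 -99.2;-0.439 0.037 0 0.7 0.3 -99.2;-0.439 0.037 0 0.7 0.3 -99.2;-0.439 0.037 0 0.7 0.3 -99.2;-0.439 0.037 0 0.7 0.3 -99.2;-0.439 0.037 0 0.7 0.3 -99.2;-0.439 0.037 0 0.7 0.3 -99.2;-0.439 0.037 0.02 0.7 0.3 -99.2;-0.439 0.037 0.04 0.7 0.3 -99.2;-0.439 0.037 0.04 0.7 0.3 -99.2"
}}

```text
t: 16.1
ee_pos: [0.4799, -0.2177, 0.2867]
tcp_rot: [-0.01, -0.08, 0.997, 0.001]
contact_force: [-0.7, 0.4, -0.4]
finger_gap: 0.491
grip_force: 20.9
```

```bash
python3 - <<'E'
from h import *
np.set_printoptions(precision=4,suppress=True)
M=Rt(.16,0);mv("down",b2w([-.05,0,.148]),M);p,M,s=cur();print(p,s["finger_gap"],s["grip_force"])
E
```

```text
down [-0.0082 -0.0004  0.1386] [ 0.2 -1.1  0. ] rows 3.3
[ 0.4799 -0.2177  0.2867] 0.49109471121943377 20.918340012431145
```

Emit:
{"method": "move_arm", "body": {
  "targets": "-0.006 0 0.03 0 0 0;-0.006 0 0.065 0 0 0;-0.006 0 0.1 0 0 0;-0.006 0 0.125 0 0 0;-0.006 0 0.138 0 0 0;-0.006 0 0.138 0 0 0;-0.006 0 0.138 0 0 0"
}}

```text
t: 16.68
ee_pos: [0.4865, -0.218, 0.1533]
tcp_rot: [-0.007, -0.08, 0.997, -0.001]
contact_force: [1.1, 0.4, 0.7]
finger_gap: 0.496
grip_force: 20.9
```

Emit:
{"method": "move_arm", "body": {
  "targets": "0 0 0 0 0 0;0 0 0 0 0 0;0 0 0 0 0 0;0 0 0 0 0 0;0 0 -0.03 0 0 0;0 0 -0.06 0 0 0;0 0 -0.1 0 0 0;0 0 -0.14 0 0 0;0 0 -0.18 0 0 0;0 0 -0.22 0 0 0;0 0 -0.22 0 0 0",
  "grip": 0.5
}}

```text
t: 17.6
ee_pos: [0.4921, -0.2185, 0.3834]
tcp_rot: [0.001, -0.08, 0.997, -0.006]
contact_force: [1.4, -0.1, 0.8]
finger_gap: 0.754
grip_force: 0.0
```

```bash
python3 - <<'E'
from h import *
np.set_printoptions(precision=4,suppress=True)
p,M,s=cur();print(p,s["finger_gap"],s["contact_force"])
for n in("top","side"):
    im=bot.camera(n)
    print([(np.round(d["centre"],3).tolist(),round(d["p"],2)) for d in bot.search_frame(n,"roll_core")])
    cv2.imwrite(f"pics/z_{n}.png",im)
a=cv2.imread("pics/z_side.png")[20:300,260:500];b=cv2.imread("pics/z_top.png")[140:420,380:620]
cv2.imwrite("pics/h6.png",np.hstack([cv2.resize(x,None,fx=1.6,fy=1.6) for x in(a,b)]))
E
```

```text
[ 0.4921 -0.2185  0.3834] 0.7538803656026373 [ 1.4497 -0.0728  0.7963]
[([0.483, -0.215, 0.066], 0.89), ([0.441, 0.121, 0.138], 0.79), ([0.586, -0.204, 0.076], 0.69), ([0.336, 0.131, 0.027], 0.41)]
[([0.445, 0.139, 0.096], 0.75), ([0.484, -0.208, 0.098], 0.48)]
```

View pics/h6.png

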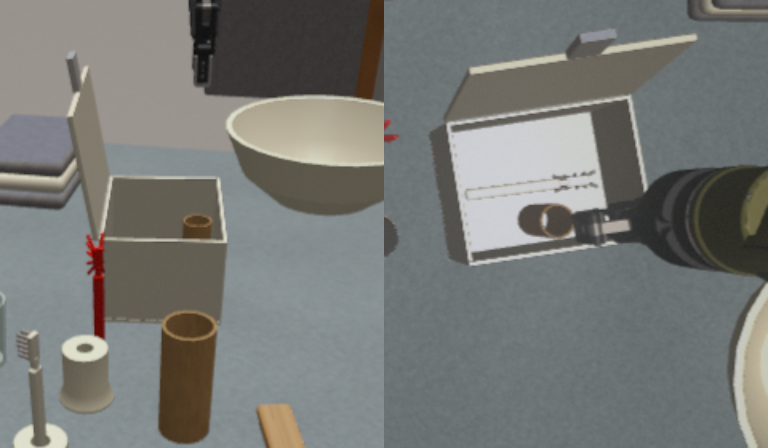

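The core stands in the box below the rim, at top crop (555,220), and the brush lies beside it. Now I'll shut the lid from behind.

```bash
cat > close.py <<'E'
from h import *
import sys
np.set_printoptions(precision=4,suppress=True)
M=Rt(.16,0)
def tcp(t): return b2w([.085-.2*np.cos(t)+.01*np.sin(t)+.011,0,.13+.2*np.sin(t)+.01*np.cos(t)+.073])
p,_,s=cur();print(p,s["finger_gap"],s["contact_force"],s["joint_positions"])
if sys.argv[1]=="a":
    q=tcp(1.85); u=p.copy();u[2]=.475; mv("up",u,M); mv("over",[*q[:2],.475],M); mv("st",q,M)
else:
    for t in [1.85,1.7,1.5,1.3,1.1,.9,.7,.5,.35,.2,.1,.03,0,-.02]: mv("th%.2f"%t,tcp(t),M)
E
python3 close.py a
```

```text
[ 0.4892 -0.2173  0.3734] 0.7510053154043479 [-0.266  -0.3253 -0.9825] [-0.4141  0.2651  0.0491  1.3636 -0.0085 -0.5742]
up [ 0.0012 -0.0002 -0.1016] [-0.1 -0.7  0. ] rows 2.4
over [-0.2058  0.0007 -0.1041] [-0.1 -0.7  0. ] rows 5.5
st [-0.2068  0.0009 -0.0216] [-0.1 -0.7  0. ] rows 5.0
```

Emit:
{"method": "move_arm", "body": {
  "targets": "0 0 -0.04 0 0 0;0 0 -0.08 0 0 0;0 0 -0.102 0 0 0;0 0 -0.102 0 0 0;-0.04 0 -0.102 0 0 0;-0.08 0 -0.102 0 0 0;-0.12 0 -0.102 0 0 0;-0.16 0 -0.102 0 0 0;-0.206 0 -0.102 0 0 0;-0.206 0 -0.102 0 0 0;-0.206 0 -0.102 0 0 0",
  "grip": -1
}}

```text
t: 18.72
ee_pos: [0.7003, -0.1836, 0.4642]
tcp_rot: [-0.009, -0.081, 0.997, -0.0]
contact_force: [0.8, -0.6, -1.7]
finger_gap: -0.003
grip_force: 0.0
```

```bash
python3 close.py a
```

```text
[ 0.7003 -0.1836  0.4642] -0.0027476674019439873 [ 0.8267 -0.5526 -1.6851] [-0.2542  0.8003  1.2415  2.0287 -0.0063 -0.4167]
up [ 0.0002  0.     -0.0108] [ 0.1 -1.   0.1] rows 0.3
over [ 0.007   0.0014 -0.0107] [ 0.1 -1.   0.1] rows 0.3
st [0.0055 0.0013 0.0718] [ 0.1 -1.   0.1] rows 1.7
```

Emit:
{"method": "move_arm", "body": {
  "targets": "0 0 0.04 0 0 0;0 0 0.072 0 0 0;0 0 0.072 0 0 0;0 0 0.072 0 0 0"
}}

```text
t: 19.05
ee_pos: [0.688, -0.1835, 0.392]
tcp_rot: [-0.015, -0.08, 0.997, 0.002]
contact_force: [-0.2, -0.3, -0.9]
finger_gap: -0.002
grip_force: 0.0
```

```bash
python3 close.py b
```

```text
[ 0.688  -0.1835  0.392 ] -0.0015012574737685925 [-0.1679 -0.3286 -0.8821] [-0.2581  0.6499  0.7286  1.6797 -0.0074 -0.4179]
th1.85 [-0.0053 -0.0006 -0.0006] [ 0.3 -1.7 -0. ] rows 0.2
th1.70 [ 0.0239 -0.0006 -0.0073] [ 0.3 -1.7 -0. ] rows 0.6
th1.50 [ 0.0638 -0.0006 -0.0092] [ 0.3 -1.7 -0. ] rows 1.5
th1.30 [ 0.1034 -0.0006 -0.0032] [ 0.3 -1.7 -0. ] rows 2.5
th1.10 [ 0.1409 -0.0007  0.0106] [ 0.3 -1.7 -0. ] rows 3.4
th0.90 [ 0.175  -0.0008  0.0315] [ 0.3 -1.7 -0. ] rows 4.3
th0.70 [ 0.2042 -0.0009  0.0588] [ 0.3 -1.7 -0. ] rows 5.1
th0.50 [ 0.2274 -0.0011  0.0913] [ 0.3 -1.7 -0. ] rows 5.9
th0.35 [ 0.2403 -0.0013  0.1184] [ 0.3 -1.7 -0. ] rows 6.4
th0.20 [ 0.249  -0.0014  0.1472] [ 0.3 -1.7 -0. ] rows 6.9
th0.10 [ 0.2524 -0.0015  0.1669] [ 0.3 -1.7 -0. ] rows 7.3
th0.03 [ 0.2536 -0.0016  0.1809] [ 0.3 -1.7 -0. ] rows 7.5
th0.00 [ 0.2538 -0.0016  0.1869] [ 0.3 -1.7 -0. ] rows 7.6
th-0.02 [ 0.2538 -0.0017  0.1909] [ 0.3 -1.7 -0. ] rows 7.6
```

Emit:
{"method": "move_arm", "body": {
  "targets": "0.012 0 -0.005 0 0 0;0.024 0 -0.007 0 0 0;0.044 0 -0.009 0 0 0;0.064 0 -0.009 0 0 0;0.084 0 -0.007 0 0 0;0.103 0 -0.003 0 0 0;0.122 0 0.003 0 0 0;0.141 0 0.011 0 0 0;0.158 0 0.02 0 0 0;0.175 0 0.032 0 0 0;0.19 0 0.045 0 0 0;0.204 0 0.059 0 0 0;0.216 0 0.075 0 0 0;0.227 0 0.091 0 0 0;0.24 0 0.118 0 0 0;0.249 0 0.147 0 0 0;0.252 0 0.167 0 0 0;0.252 0 0.167 0 0 0"
}}

```text
t: 20.55
ee_pos: [0.4394, -0.2246, 0.2351]
tcp_rot: [-0.008, -0.079, 0.997, -0.0]
contact_force: [0.2, 0.9, -0.1]
finger_gap: -0.001
grip_force: 0.0
```

```bash
python3 close.py b | sed -n '1p;11,$p'; python3 - <<'E'
from h import *
for n in("side","top"):
    bot.camera(n);print([(np.round(d["centre"],3).tolist(),round(d["p"],2)) for l in("lid_tab","waste_box") for d in bot.search_frame(n,l)[:2]])
E
```

```text
[ 0.4394 -0.2246  0.2351] -0.0008986530817512017 [ 0.1549  0.8814 -0.0593] [-0.4679  0.2562 -0.3305  0.9979 -0.0092 -0.6268]
th0.20 [ 0.0018  0.0004 -0.0174] [ 0.  -1.  -0.1] rows 0.4
th0.10 [0.0054 0.0003 0.0022] [ 0.  -1.  -0.1] rows 0.1
th0.03 [0.0068 0.0003 0.0162] [ 0.  -1.  -0.1] rows 0.4
th0.00 [0.0071 0.0003 0.0222] [ 0.  -1.  -0.1] rows 0.6
th-0.02 [0.0072 0.0003 0.0262] [ 0.  -1.  -0.1] rows 0.7
[([0.529, -0.194, 0.147], 0.72), ([0.518, -0.11, 0.124], 0.84)]
[([0.532, -0.208, 0.145], 0.63), ([0.535, -0.197, 0.142], 0.96)]
```

Emit:
{"method": "move_arm", "body": {
  "targets": "0.003 0 0.008 0 0 0;0.005 0 0.016 0 0 0;0.005 0 0.02 0 0 0;0.005 0 0.023 0 0 0;0.005 0 0.023 0 0 0"
}}

```text
t: 21.27
ee_pos: [0.4369, -0.226, 0.2135]
tcp_rot: [-0.006, -0.08, 0.997, -0.001]
contact_force: [-0.2, 0.3, 0.3]
finger_gap: -0.003
grip_force: 0.0
```

Emit:
{"method": "move_arm", "body": {
  "targets": "0 0 0.002 0 0 0;0 0 0.002 0 0 0"
}}

```text
t: 21.43
ee_pos: [0.4374, -0.2262, 0.2127]
tcp_rot: [-0.006, -0.08, 0.997, -0.002]
contact_force: [-0.7, -0.3, -0.2]
finger_gap: 0.003
grip_force: 0.2
```

Emit:
{"method": "move_arm", "body": {
  "targets": "0 0 0.002 0 0 0;0 0 0.002 0 0 0"
}}

```text
t: 21.6
ee_pos: [0.4374, -0.2263, 0.2124]
tcp_rot: [-0.005, -0.08, 0.997, -0.002]
contact_force: [-3.9, 2.7, 13.9]
finger_gap: -0.001
grip_force: 6.9
```

Emit:
{"method": "move_arm", "body": {
  "targets": "0 0 0.001 0 0 0;0 0 0.001 0 0 0;0 0 -0.03 0 0 0;0 0 -0.07 0 0 0;0 0 -0.11 0 0 0;0.04 0 -0.14 0 0 0;0.08 0 -0.14 0 0 0;0.12 0 -0.14 0 0 0;0.12 0 -0.14 0 0 0"
}}

```text
t: 22.35
ee_pos: [0.3153, -0.2443, 0.3528]
tcp_rot: [-0.007, -0.078, 0.997, -0.002]
contact_force: [0.0, 1.2, 0.7]
finger_gap: -0.002
grip_force: 0.0
```

```bash
cp pics/side0.png /dev/null; python3 - <<'E'
from h import *
from fit import lid
ims={n:bot.camera(n) for n in("side","top")}
for n in ims:
    for l in("lid_tab","stand_a","good_brush","worn_brush","roll_core"):
        print(n,l,[(np.round(d["centre"],3).tolist(),round(d["p"],2)) for d in bot.search_frame(n,l)])
p,M,s=cur();print(p,s["contact_force"],s["t"])
# lid front edge +y corner in the side view for several angles, vs image edge profile along that column
g=cv2.cvtColor(ims["side"],cv2.COLOR_BGR2GRAY)
for t in(0,.03,.06,.1):
    print(t,[np.round(proj("side",lid([*BOX,t],.15,.11,h)),1) for h in(0,.008)])
c=int(round(proj("side",lid([*BOX,0],.15,.11,0))[0]));print(c,list(enumerate(g[155:182,c].tolist(),155)))
# what changed elsewhere
for n in ims:
    d=cv2.absdiff(ims[n],cv2.imread(f"pics/{n}0.png")).max(2)>40
    k,_,st,ce=cv2.connectedComponentsWithStats(cv2.morphologyEx(d.astype(np.uint8),cv2.MORPH_CLOSE,np.ones((5,5))))
    print(n,[r.tolist() for r in st[1:] if r[4]>25])
E
```

```text
side lid_tab [([0.526, -0.196, 0.138], 0.72)]
side stand_a [([0.572, 0.28, 0.053], 0.95), ([0.564, 0.108, 0.05], 0.59), ([0.516, -0.111, 0.127], 0.29)]
side good_brush [([0.574, 0.264, 0.152], 0.8)]
side worn_brush [([0.581, -0.003, 0.112], 0.87)]
side roll_core [([0.445, 0.144, 0.096], 0.77)]
top lid_tab [([0.527, -0.214, 0.136], 0.58)]
top stand_a [([0.572, 0.088, 0.07], 0.81), ([0.57, 0.249, 0.076], 0.57)]
top good_brush [([0.577, 0.255, 0.191], 0.66)]
top worn_brush [([0.581, -0.006, 0.145], 0.42)]
top roll_core [([0.441, 0.127, 0.137], 0.57), ([0.463, -0.01, 0.049], 0.45)]
[ 0.321  -0.2447  0.3517] [ 1.0326  0.2939 -0.5932] 22.95
0 [array([391.6, 170.3]), array([391.9, 166.8])]
0.03 [array([391.7, 168.3]), array([391.9, 164.9])]
0.06 [array([391.8, 166.4]), array([391.8, 162.9])]
0.1 [array([391.7, 163.8]), array([391.6, 160.3])]
392 [(155, 216), (156, 216), (157, 216), (158, 216), (159, 216), (160, 216), (161, 216), (162, 216), (163, 216), (164, 216), (165, 216), (166, 216), (167, 211), (168, 177), (169, 91), (170, 101), (171, 108), (172, 91), (173, 92), (174, 92), (175, 92), (176, 93), (177, 92), (178, 92), (179, 92), (180, 92), (181, 93)]
side [[461, 0, 17, 20, 136], [491, 0, 11, 21, 145], [578, 12, 62, 222, 4912], [472, 29, 17, 21, 120], [469, 46, 9, 10, 38], [468, 63, 13, 7, 36], [465, 79, 12, 6, 59], [323, 114, 97, 58, 1654], [301, 185, 15, 50, 375], [355, 273, 28, 62, 1095], [612, 302, 28, 131, 1664]]
top [[538, 207, 24, 83, 440], [315, 217, 15, 19, 143], [420, 228, 101, 94, 332], [245, 284, 26, 22, 297], [520, 383, 120, 97, 6753], [0, 453, 53, 27, 931], [88, 473, 12, 7, 52]]
```

```bash
python3 -c "
from station import bot
print(bot.finish_job())"
```

```text
the job is handed in; nothing more can be done
None
```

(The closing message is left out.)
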